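# Screwdrivers back on the clip rail in size order

### The arm

A 6-joint arm with a two-finger parallel gripper is mounted at the origin on the work surface. World frame = base frame: x ahead of the robot, y to its left, z up, the work surface at z = 0. Lengths are in m, angles in degrees, forces in N, time in s.
With the tool pointing down it reaches from about 0.4 to 0.825 m from the base axis. Payload 7 kg.
Tool frame: the origin (TCP) lies at the very end of the fingers, on their centre line; the grasp point (between the pads) lies 19 mm behind it; z points along the fingers, y is the direction in which the jaws open and shut (so a half turn about z gives the same grasp; the last joint's range is limited). The gripper opens to 88 mm and grips with 3 to 60 N. Pads are 19 mm wide; open, the fingers measure 130 mm over their backs; the gripper's body (78 mm by 193 mm) begins 47 mm behind the grasp point.
Start: joints at [85.319, 20.546, 0.682, 0, -70.136, -16.507], TCP at [0.244, 0.629, 0.227] pointing down, gripper open.
Joint ranges: [-176.03, 176.03], [-82.01, 121.73], [-58.28, 71.71], [-173.87, 95.51], [-174.79, -0.11], [-173.66, 173.66]. Speed limits (degrees/s): [136.94, 136.94, 172.46, 180, 180, 180].

### API

Orientations are given as [roll, pitch, yaw] about the fixed x, y, z axes, in that order (R = Rz(yaw) Ry(pitch) Rx(roll)).
In Python, from plant import ctrl gives the robot as it stands.
- The arm moves only by the tool move_arm, never from a script. Its argument "increments" is a list of rows, each a list of 2 entries, a list of its own where there are three numbers: the shift along the world's x, y, z in mm, then the turn about the world's z in rad. A call has exactly 8 rows; each row shifts and turns the pose as measured when the row begins; what a row does not reach is not made up. A row lasts 1/10 s, in which the tool goes at most 50 mm and 8.59 degrees, less where a joint would pass 70% of its speed; a pose out of reach is approached as far as the arm can. A call with a gripper value outside its range is refused whole. "jaw" is the gripper command: -1 is shut, 1 is fully open, values between are in proportion, set as the call begins (left out, the last holds). The fingers move at their own pace and stop on an object; the grip force is fixed at half the most. Time passes only in rows, so rows that do not move let the fingers close, or fill a call up. It gives the time, the measured TCP pose, the force and the opening at its end, in the units of the state.
- ctrl.get_obs(): the state, without advancing time (a new reading comes with each control period).
- ctrl.snapshot(name): name is "scene" or "top" or "wrist"; returns a dict with "color" (420x560x3 uint8, red, green, blue), "fx", "fy", "cx", "cy" (pixels), "R" (3x3) and "t" (3): a world point X has camera coordinates R X + t. Camera axes: x right, y down, z forward; pixel columns grow to the right and rows downward; lengths in m; the calibration is good to about 2 mm. A picture is of the moment at which its call begins. There is no depth.
- ctrl.close_job(): hands the job in, once; it reports no verdict.
The state is a dict: "clock": time; "joint_pos": joint angles; "qvel": joint speeds; "tau": joint torques, N m; "tool_pos": TCP position; "orientation": TCP orientation; "force": force on the tool from outside, world axes, zero at the start; "moment": the same for the moment, N m; "opening": finger opening in m.
Only numpy, scipy, OpenCV 4.12 (cv2) and the standard library are available. Lean on these libraries where they do the work, as an engineer would, in place of code of your own. Each camera call takes 0.05 s, during which the arm holds its last target.

### The job

Two screwdrivers of the coloured set, the green one and the yellow one, are off the clip rail by the door. Press each by its handle fully home into one of the two empty pairs of spring clips, handle centred in its clips and lying along them like its neighbours, so that the row of four runs in order of length from the shortest (blue) to the longest (red). Let go of both.

Things in the scene. Friction and masses are not known exactly. Their poses are not given: they have to be found in the camera images.
- rail: Fixed dark board on the bench, 110 (x) x 310 (y) x 8 mm. Origin: centre of underside; z up. Stations at y -105, -35, 35, 105, the inner two empty. A handle lies along x, centred at x = 0, in 2 clips at x +-30 (14 wide; between them free down to the board). Jaws, 44 apart at their tops 58 up, guide it; in all 6-15 N down snaps them over it; it rests on pads: underside 16, centre 28 above the bench
- green_mid (a point): Loose screwdriver, green handle 110 mm long, eight-sided, 24 across flats; blade 60 long, 6 thick; 55 to 90 g. Origin: handle centre, half-way up (12 above the bench as it lies, flats upright at its sides); x along the axis to the blade tip, z up. Blade starts pointing roughly away from the robot; either way round is fine in the clips. A bare steel screwdriver nearby is not of the set
- yellow_mid (a point): Loose screwdriver, yellow handle, same handle, origin and axes as the green one; longer blade, 90 long and 8 thick; 60 to 100 g, balance point up to 40 from the origin towards the blade. Lies flat, 12 from bench to origin
- red_mid (a point): Red screwdriver, longest of the set (blade 120), same handle, origin and axes as green, firmly held at one end of the rail (y 105 or -105); blue, the shortest (blade 30), at the other end. Neither comes off. Red shows which way the order runs: yellow belongs next to red, green next to blue
Things that resemble listed ones, but are neither listed nor needed, are in the scene too. Leave any white look-alike of the part that bears green_mid alone.

How it is judged (in metres and radians):
At the end, for the whole second after the job is handed in: Yellow clipped in the inner station next to red, green in the one next to blue: handle centre within 10 mm of the station across and 18 mm along, snapped down (centre 22 to 33 mm above the bench), within 10 degrees of the rail's x (either way round), at rest and let go (x of green_mid in the frame of rail between -0.018 and 0.018 m and z of green_mid in the frame of rail between 0.022 and 0.033 m and angle between the x axis of each of green_mid, yellow_mid and the x axis of rail, either way round below 0.18 rad and linear speed of each of green, yellow below 0.02 m/s and x of yellow_mid in the frame of rail between -0.018 and 0.018 m and z of yellow_mid in the frame of rail between 0.022 and 0.033 m and ((y of red_mid in the frame of rail above 0 m and y of yellow_mid in the frame of rail between 0.025 and 0.045 m and y of green_mid in the frame of rail between -0.045 and -0.025 m) or (y of red_mid in the frame of rail below 0 m and y of yellow_mid in the frame of rail between -0.045 and -0.025 m and y of green_mid in the frame of rail between 0.025 and 0.045 m))); the robot touches nothing.
It also fails if it takes over 64 s, if anything falls off the work surface, if the arm or the gripper's body presses on something with over 40 N, if the wrist force passes 120 N, or if a joint passes its speed limit or range.

## Working session

There is one attempt and no reset: what is moved stays moved. The work goes in short steps, Python scripts to look and compute and a tool call to move; the robot and the scene stay as the last step left them, time stands still between calls to the robot, and variables do not carry over. Pictures are saved under pics/ and viewed, and the job is handed in when it is done.

Besides the shell and the picture viewer there is one more tool, called after ">>>" as name([rows], argument=value, ...), one row to a line, values as JSON. move_arm: Moves the arm, as the interface text tells. Its arguments: {"type":"object","properties":{"increments":{"type":"array","items":{"type":"array"}},"jaw":{"type":"number"}},"required":["increments"]}

```bash
mkdir -p pics; ls
cat > h.py <<'E'
import numpy as np, cv2
from plant import ctrl
def snap(n,f):
    s=ctrl.snapshot(n); cv2.imwrite('pics/'+f+'.png',s['color'][:,:,::-1]); 
    np.savez('pics/'+f+'.npz',**{k:np.array(v) for k,v in s.items()}); return s
def load(f): return np.load('pics/'+f+'.npz')
def px2w(s,u,v,z):
    R=np.array(s['R']);t=np.array(s['t'])
    d=R.T@np.array([(u-s['cx'])/s['fx'],(v-s['cy'])/s['fy'],1.]); c=-R.T@t
    return c+d*(z-c[2])/d[2]
def w2px(s,X):
    p=s['R']@np.array(X)+s['t']; return s['fx']*p[0]/p[2]+s['cx'], s['fy']*p[1]/p[2]+s['cy']
def crop(f,x0,y0,x1,y1,k,out):
    im=cv2.imread('pics/'+f+'.png')[y0:y1,x0:x1]; cv2.imwrite('pics/'+out+'.png',cv2.resize(im,None,fx=k,fy=k,interpolation=cv2.INTER_CUBIC))
E
python3 - <<'E'
from h import *
for n in ('scene','top','wrist'):
    s=snap(n,n+'0'); print(n,-np.array(s['R']).T@s['t'],s['fx'])
print(ctrl.get_obs())
E
```

```text
pics
scene [ 0.99626011 -0.35939959  0.57175089] 476.7783643289284
top [0.363387   0.03459558 1.14369095] 467.3485463863429
wrist [0.30649204 0.60591754 0.38397418] 354.60950299242154
{'clock': 0.15, 'joint_pos': array([ 8.53184663e+01,  2.05818245e+01,  6.47665334e-01, -1.37594453e-02,
       -7.01351266e+01, -1.65063575e+01]), 'qvel': array([ 0.01270585,  0.0472259 ,  0.15052973,  0.15271788,  0.096809  ,
       -0.06969342]), 'tau': array([-2.41026619e-04, -5.83273780e+01,  2.93288380e+01,  7.00101390e+00,
        8.81132204e-03, -1.12223759e-04]), 'tool_pos': array([0.24386832, 0.6290346 , 0.2258567 ]), 'orientation': array([ 1.79929894e+02, -7.28377823e-03, -2.11925701e+01]), 'force': array([-0.74601788,  0.76262005, -0.14424957]), 'moment': array([-0.04907254,  0.00701474,  0.02054487]), 'opening': 0.08743169342252341}
```

View pics/top0.png

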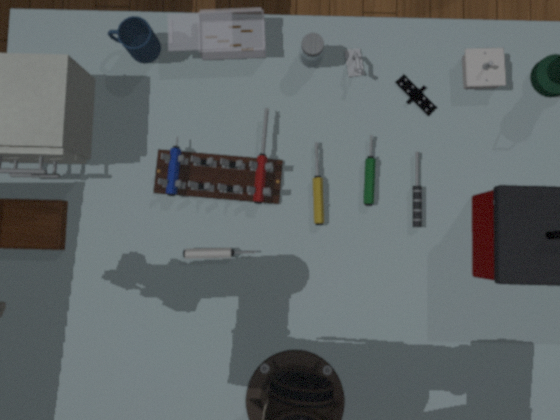

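View pics/scene0.png

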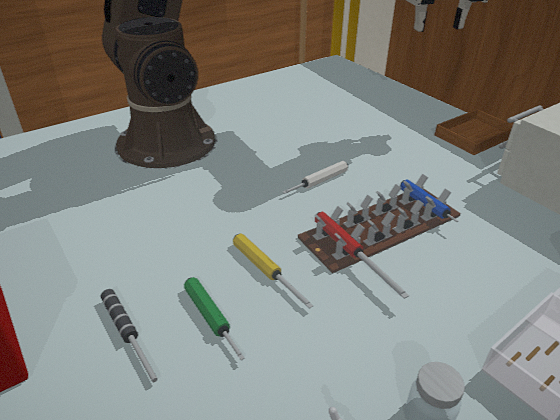

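View pics/wrist0.png

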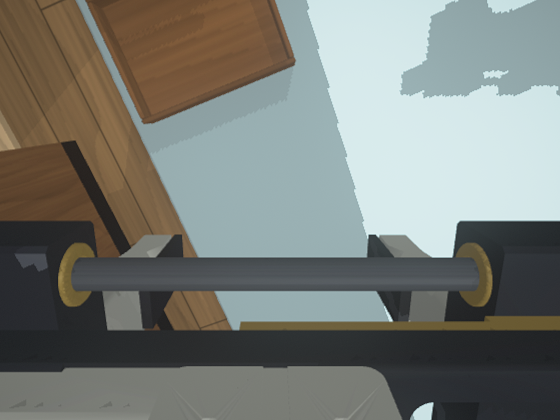

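The top picture shows the rail at (220,177), with blue at (173,170) and red at (261,178), the yellow screwdriver at (318,200) and the green at (370,180). The white look-alike is at (209,253) and the bare steel or striped black one at (417,205). I'll enlarge to confirm.

Run:
```python
from h import *
crop('top0',290,120,440,235,5,'c1'); crop('top0',140,95,300,215,5,'c2')
```

```text
(no output)
```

View pics/c1.png

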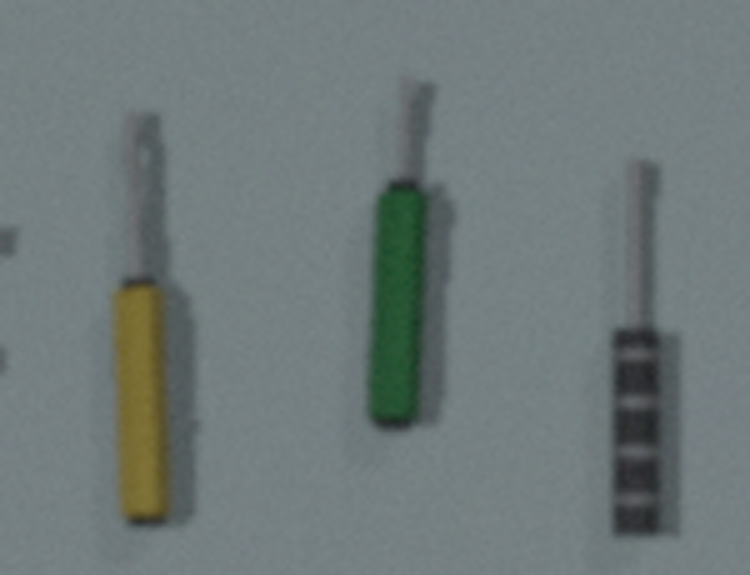

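View pics/c2.png

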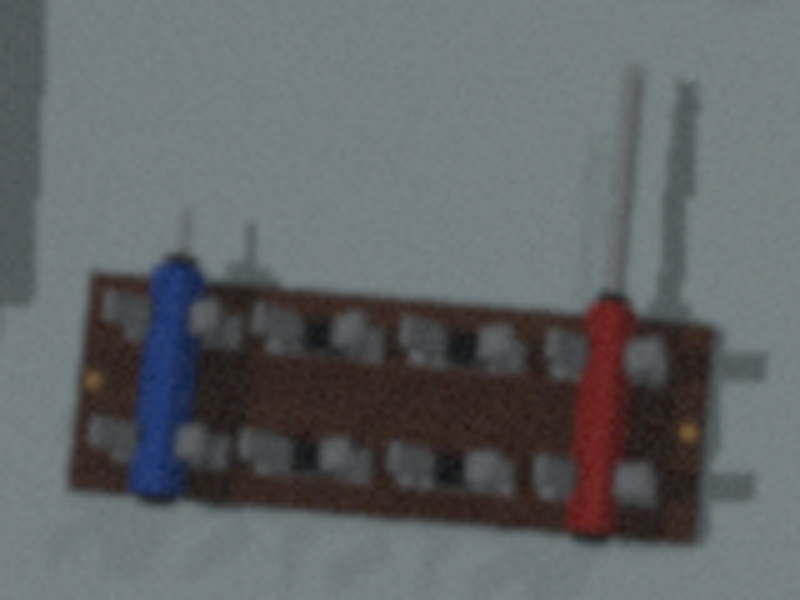

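Run:
```python
from h import *
s=load('top0')
P=lambda x,y,z,o:px2w(s,o[0]+x/5,o[1]+y/5,z)
o1=(290,120);o2=(140,95)
for n,a,b,tip in(('green',(402,181),(392,427),(411,78)),('yel',(138,280),(147,523),(133,115))):
    A=P(*a,12,o1) if 0 else P(*a,.012,o1);B=P(*b,.012,o1);T=P(*tip,.012,o1)
    d=A-B;print(n,(A+B)/2,np.linalg.norm(d),np.linalg.norm(T-A),np.degrees(np.arctan2(d[1],d[0])))
c=[P(*p,.008,o2) for p in((95,272),(718,328),(697,542),(70,490))]
c=np.array(c);m=c.mean(0);print(c,m)
u=(c[0]+c[1]-c[2]-c[3]);v=c[0]+c[3]-c[1]-c[2]
print('u',np.linalg.norm(u)/2,np.degrees(np.arctan2(u[1],u[0])),'v',np.linalg.norm(v)/2,np.degrees(np.arctan2(v[1],v[0]))-90)
for n,a,b in(('red',(615,298),(590,537)),('blue',(182,262),(155,496))):
    A=P(*a,.028,o2);B=P(*b,.028,o2);d=A-B;print(n,(A+B)/2,np.linalg.norm(d),np.degrees(np.arctan2(d[1],d[0])))
# pads black
for p in((318,334),(304,455),(461,347),(449,468)): print(P(*p,.016,o2))
```

```text
green [ 0.52837682 -0.16843739  0.012     ] 0.12116277549300872 0.05152277228485107 -1.5728171355734826
yel [ 0.47721553 -0.04535122  0.012     ] 0.11881407265833949 0.08179733085313613 3.3395285138475828
[[0.59271579 0.34997924 0.008     ]
 [0.57305817 0.04218639 0.008     ]
 [0.46718053 0.04954049 0.008     ]
 [0.48437688 0.35697049 0.008     ]] [0.52933284 0.19966915 0.008     ]
u 0.10734817129179693 -3.831179798965185 v 0.3081628547238584 -3.4281179318994646
red [0.52452896 0.09644159 0.028     ] 0.11663321255689105 -4.132538418022334
blue [0.53758509 0.3063874  0.028     ] 0.11452010660867404 -3.897037106891839
[0.56336692 0.23731212 0.016     ]
[0.50371867 0.24168431 0.016     ]
[0.55883379 0.16724913 0.016     ]
[0.49926933 0.17093522 0.016     ]
```

Yellow (318,200) and green (370,180) match the listed blade lengths and handle size, and the striped black one at (417,205) isn't in the set. Red sits at rail y<0 (world yaw about -3.7°), so yellow goes to (0.529,0.168) and green to (0.533,0.238). I'll take yellow first.

>>> move_arm([
  [[15,-46,-5],0.05],
  [[15,-46,-5],0.05],
  [[15,-46,-5],0.05],
  [[15,-46,-5],0.05],
  [[15,-46,-5],0.05],
  [[15,-46,-5],0.05],
  [[15,-46,-5],0.05],
  [[15,-46,-5],0.05],
])

```text
clock: 0.95
tool_pos: [0.3626, 0.254, 0.1808]
orientation: [179.7, -0.0, 3.0]
force: [1.8, 0.3, 0.2]
opening: 0.0878
```

>>> move_arm([
  [[16,-44,-5],0],
  [[16,-44,-5],0],
  [[16,-44,-5],0],
  [[16,-44,-5],0],
  [[16,-44,-5],0],
  [[16,-44,-5],0],
  [[14,-33,-5],0],
  [[4,-6,0],0],
])

```text
clock: 1.75
tool_pos: [0.4776, -0.066, 0.1452]
orientation: [179.9, -0.2, 3.1]
force: [-0.7, 0.6, -0.0]
opening: 0.0877
```

Run:
```python
from h import *
snap('wrist','w1'); o=ctrl.get_obs();print(o['tool_pos'],o['orientation'],o['qvel'])
```

```text
[ 0.47784663 -0.06553974  0.14543953] [179.88265155  -0.21284956   3.08091625] [ 3.71972522 -1.56039992 -1.12647454 -0.20624572 -0.02389758 -3.47932012]
```

View pics/w1.png

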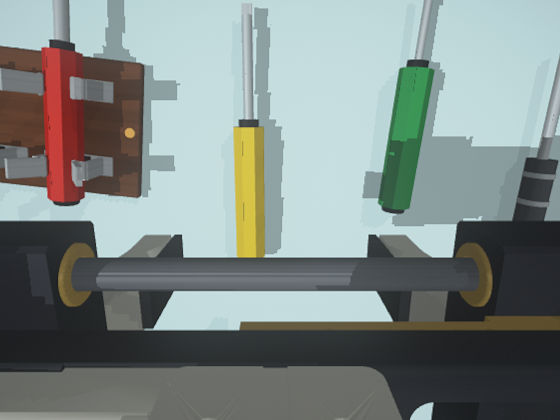

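Run:
```python
from h import *
s=load('w1')
p=lambda u,v,z=.012:px2w(s,u,v,z)
Y=p(248.5,126);Y2=p(252,250,.02);print('Y',Y,Y2,p(244,6),p(247.5,120))
A=p(417,67);B=p(395,209);d=A-B;print('G',A,B,(A+B)/2,np.linalg.norm(d),np.degrees(np.arctan2(d[1],d[0])))
T=p(246,5);d=Y-p(252,250,.018);print(np.degrees(np.arctan2(d[1],d[0])))
A=p(62,46,.028);B=p(66,202,.028);print('R',A,B,(A+B)/2,np.linalg.norm(A-B))
```

```text
Y [ 0.53134093 -0.04183509  0.012     ] [ 0.42807703 -0.04895388  0.02      ] [ 0.61863605 -0.03546221  0.012     ] [ 0.53600862 -0.04087137  0.012     ]
G [ 0.58298732 -0.17071993  0.012     ] [ 0.46852739 -0.169186    0.012     ] [ 0.52575736 -0.16995296  0.012     ] 0.1144702019191972 -0.7678004364078614
3.8641480446105243
R [0.58141453 0.09328988 0.028     ] [0.46474405 0.10100512 0.028     ] [0.52307929 0.0971475  0.028     ] 0.11692530790154287
```

The wrist picture shows the yellow handle's front at (248,126), the green at (417,67)-(395,209), and red in the rail at (62,46)-(66,202). Both centres agree with the top view to within 2-3 mm.

>>> move_arm([
  [[2,20,-20],0.01],
  [[0,3,-40],0],
  [[0,0,-40],0],
  [[0,0,-25],0],
  [[0,0,-10],0],
  [[0,0,-2],0],
  [[0,0,0],0],
  [[0,0,0],0],
])

```text
clock: 2.6
tool_pos: [0.4807, -0.0376, 0.0069]
orientation: [180.0, -0.6, 3.8]
force: [-0.3, 0.7, 0.8]
opening: 0.088
```

>>> move_arm([
  [[0,-8,-2],0],
  [[0,0,0],0],
  [[0,0,0],0],
  [[0,0,0],0],
  [[0,0,0],0],
  [[0,0,0],0],
  [[0,0,0],0],
  [[0,0,0],0],
])

```text
clock: 3.4
tool_pos: [0.4827, -0.0457, 0.0078]
orientation: [-180.0, -0.9, 3.7]
force: [-0.9, -0.0, 0.4]
opening: 0.0876
```

>>> move_arm([
  [[0,0,0],0],
  [[0,0,0],0],
  [[0,0,0],0],
  [[0,0,0],0],
  [[0,0,0],0],
  [[0,0,0],0],
  [[0,0,0],0],
  [[0,0,0],0],
], jaw=-1)

```text
clock: 4.2
tool_pos: [0.4827, -0.0457, 0.0077]
orientation: [-180.0, -0.9, 3.8]
force: [-0.0, -0.1, 0.4]
opening: 0.0295
```

>>> move_arm([
  [[0,0,0],0],
  [[0,0,0],0],
  [[0,0,0],0],
  [[0,0,0],0],
  [[0,0,0],0],
  [[0,0,0],0],
  [[0,0,0],0],
  [[0,0,0],0],
])

```text
clock: 5.0
tool_pos: [0.4827, -0.0457, 0.0076]
orientation: [-180.0, -0.9, 3.8]
force: [0.1, 0.4, -0.2]
opening: 0.0235
```

>>> move_arm([
  [[0,0,10],0],
  [[0,0,20],0],
  [[0,0,30],0],
  [[0,0,35],0],
  [[0,0,30],0],
  [[0,0,10],0],
  [[0,0,0],0],
  [[0,0,0],0],
])

```text
clock: 5.8
tool_pos: [0.4798, -0.0465, 0.1503]
orientation: [-180.0, -0.8, 3.7]
force: [-0.1, 0.4, -1.0]
opening: 0.0235
```

Run:
```python
from h import *
snap('wrist','w2');snap('scene','s2'); o=ctrl.get_obs();print(o['tool_pos'],o['orientation'],o['force'],o['moment'])
crop('s2',160,80,420,275,3,'c3')
```

```text
[ 0.47950471 -0.04658662  0.14954404] [179.98612885  -0.67649498   3.72290681] [-0.50214644 -0.92092531 -0.34817009] [-0.07067952  0.0698317   0.03271266]
```

View pics/w2.png

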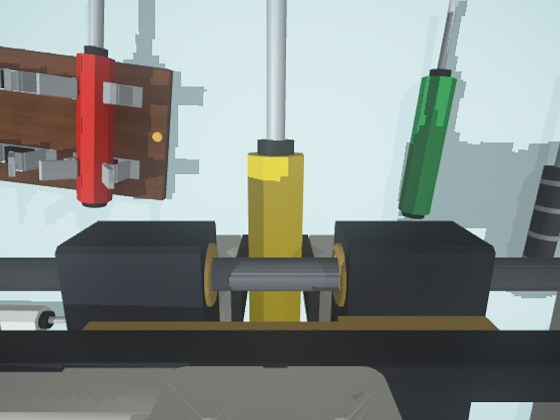

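View pics/c3.png

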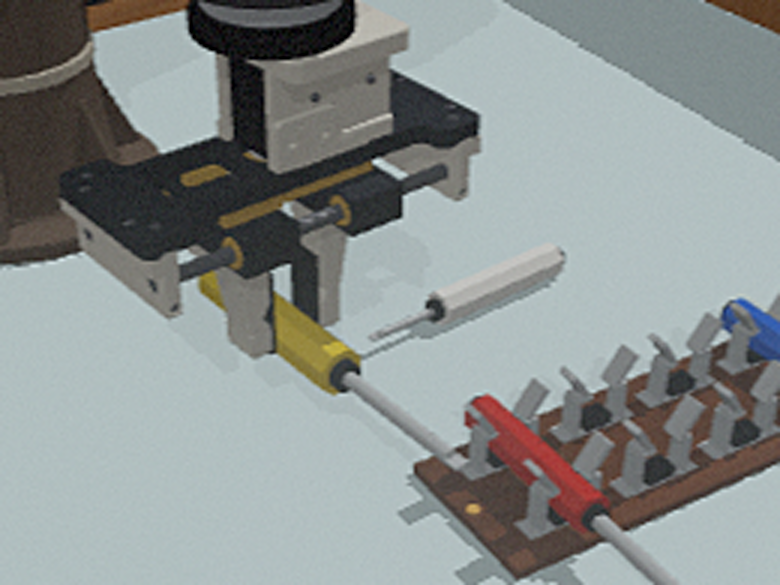

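```bash
python3 - <<'E'
from h import *
def tri(a,ua,b,ub):
    Pm=lambda s:np.array([[s['fx'],0,s['cx']],[0,s['fy'],s['cy']],[0,0,1]])@np.c_[s['R'],s['t']]
    X=cv2.triangulatePoints(Pm(a),Pm(b),np.array(ua,float),np.array(ub,float));return (X[:3]/X[3]).ravel()
w=load('w2');s=load('s2')
X=tri(w,(275,147),s,(274.3,203.3));print(X,w2px(w,X),w2px(s,X))
for z in(-.02,-.01,0,.01):
  print(z,w2px(s,(.4795-.006-.055,-.0466-.004,.154-z)),w2px(s,(.4795-.006+.055+.09,-.0466+.009,.154+z)))
E
python3 -c "
from h import *
crop('s2',215,160,345,260,6,'c4')"
```

```text
[ 0.53133736 -0.04277178  0.15650766] (np.float64(275.0223581816454), np.float64(147.01885806062813)) (np.float64(274.3047320084957), np.float64(203.30033824356087))
-0.02 (np.float64(230.2970902007056), np.float64(161.25463221904474)) (np.float64(312.93468263047674), np.float64(246.16250522410166))
-0.01 (np.float64(230.64590756747666), np.float64(166.60721399649577)) (np.float64(313.29376522049444), np.float64(240.6793860089674))
0 (np.float64(230.9892366813787), np.float64(171.8755788596104)) (np.float64(313.65958314961506), np.float64(235.09341951501088))
0.01 (np.float64(231.32720605870327), np.float64(177.06169888324885)) (np.float64(314.03232771481646), np.float64(229.40168467570302))
```

View pics/c4.png

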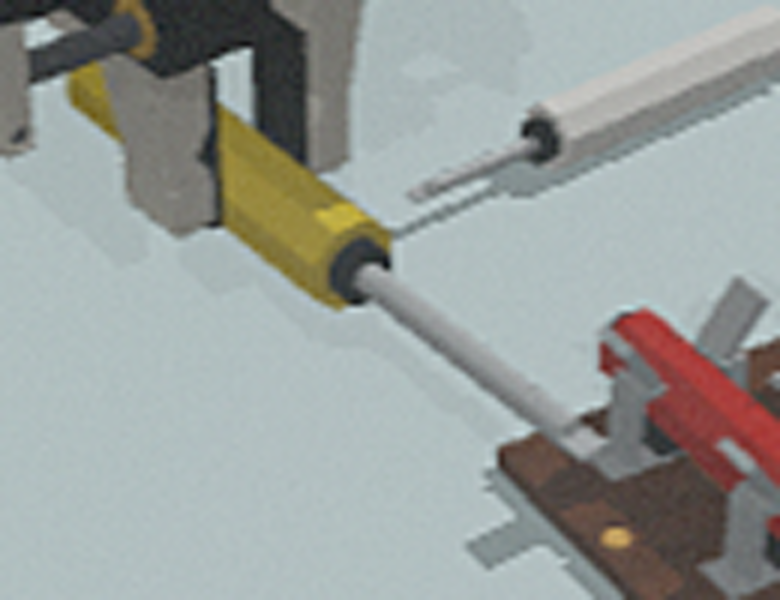

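The yellow screwdriver is held level: the blade tip at scene (315,234) matches the level prediction. I'll carry it over the station next to red.

>>> move_arm([
  [[8,30,0],-0.02],
  [[10,40,0],-0.03],
  [[10,40,0],-0.03],
  [[9,40,0],-0.03],
  [[8,30,0],-0.02],
  [[6,22,0],0],
  [[0,0,0],0],
  [[0,0,0],0],
])

```text
clock: 6.7
tool_pos: [0.5256, 0.1605, 0.1368]
orientation: [179.3, 0.4, -4.2]
force: [-0.0, -0.8, -1.6]
opening: 0.0235
```

Run:
```python
from h import *
snap('wrist','w3'); o=ctrl.get_obs();print(o['tool_pos'],o['orientation'],o['force'],o['moment'])
```

```text
[0.52560431 0.16025631 0.13681567] [179.33670664   0.38830028  -4.23782033] [ 0.06721974 -0.66439267 -0.59862869] [ 0.01431488 -0.00714418 -0.01136144]
```

View pics/w3.png

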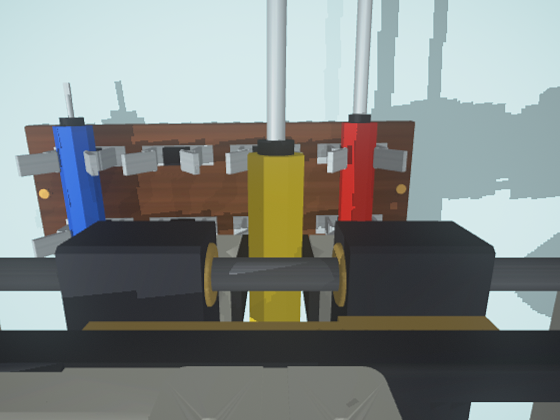

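Run:
```python
from h import *
crop('w3',10,100,430,240,1.9,'c5')
s=load('w3');p=lambda u,v,z:px2w(s,u,v,z)
a,b=p(27,126,.008),p(414,121,.008);print(a,b,np.linalg.norm(a-b),(a+b)/2)
d=a-b;th=np.arctan2(d[1],d[0])-np.pi/2;print(np.degrees(th));ux=np.array([np.cos(th),np.sin(th),0])
print('c',(a+b)/2-.055*ux)
a,b=p(44,194,.008),p(401,189,.008);print('dots',a,b,(a+b)/2)
a,b=p(72,124,.028),p(359,122,.028);print('hand',a,b,(a+b)/2-.055*ux)
```

```text
[0.59374587 0.34943254 0.008     ] [0.57477417 0.04507222 0.008     ] 0.3049510340079546 [0.58426002 0.19725238 0.008     ]
-3.5668049689468906
c [0.52936656 0.20067406 0.008     ]
dots [0.53864713 0.34933272 0.008     ] [0.52006104 0.05447785 0.008     ] [0.52935409 0.20190528 0.008     ]
hand [0.59270923 0.30322408 0.028     ] [0.57841572 0.09354208 0.028     ] [0.53066902 0.20180476 0.028     ]
```

View pics/c5.png

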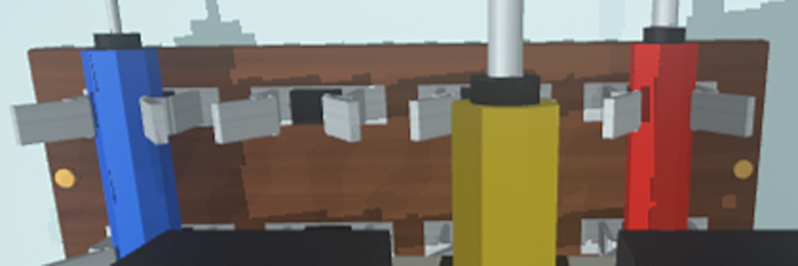

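>>> move_arm([
  [[5,4,-15],0.01],
  [[2,1,-20],0],
  [[0,0,-15],0],
  [[0,0,-5],0],
  [[0,0,0],0],
  [[0,0,0],0],
  [[0,0,0],0],
  [[0,0,0],0],
])

```text
clock: 7.55
tool_pos: [0.5319, 0.1599, 0.0804]
orientation: [179.3, 0.4, -3.9]
force: [-0.9, 0.0, -0.4]
opening: 0.0236
```

>>> move_arm([
  [[1,6,-2],0.005],
  [[0,0,0],0],
  [[0,0,0],0],
  [[0,0,0],0],
  [[0,0,0],0],
  [[0,0,0],0],
  [[0,0,0],0],
  [[0,0,0],0],
])

```text
clock: 8.35
tool_pos: [0.5335, 0.1672, 0.0797]
orientation: [179.4, 0.3, -3.6]
force: [-0.1, 0.3, -1.1]
opening: 0.0239
```

Run:
```python
from h import *
snap('wrist','w4');snap('scene','s4'); crop('s4',280,130,480,280,4,'c6')
crop('w4',10,80,430,240,1.9,'c7')
```

```text
(no output)
```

View pics/c6.png

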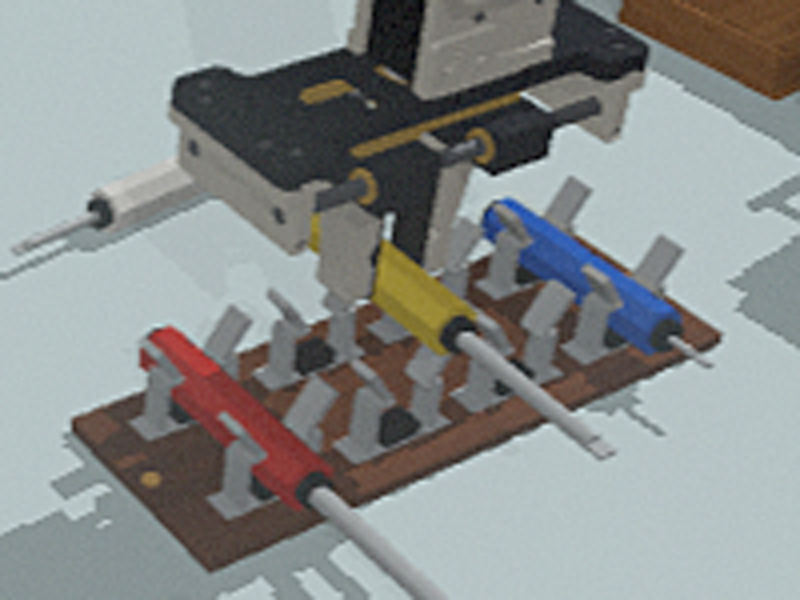

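View pics/c7.png

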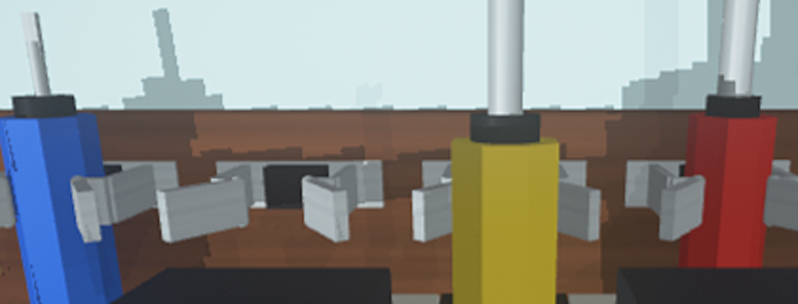

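The clips show symmetrically on both sides of the yellow handle (crop 414-600 against 452-557), so I'll press down.

>>> move_arm([
  [[0,0,-10],0],
  [[0,0,-10],0],
  [[0,0,-8],0],
  [[0,0,-6],0],
  [[0,0,-5],0],
  [[0,0,-5],0],
  [[0,0,-4],0],
  [[0,0,-3],0],
])

```text
clock: 9.25
tool_pos: [0.534, 0.1668, 0.0244]
orientation: [179.3, 0.3, -3.5]
force: [0.2, -1.2, -2.1]
opening: 0.0235
```

>>> move_arm([
  [[0,0,-2],0],
  [[0,0,-2],0],
  [[0,0,-2],0],
  [[0,0,-1],0],
  [[0,0,0],0],
  [[0,0,0],0],
  [[0,0,0],0],
  [[0,0,0],0],
])

```text
clock: 10.05
tool_pos: [0.5339, 0.1667, 0.0235]
orientation: [179.3, 0.2, -3.4]
force: [-1.5, -0.3, 2.9]
opening: 0.0235
```

Run:
```python
from h import *
snap('scene','s5'); crop('s5',280,130,480,280,4,'c8')
```

```text
(no output)
```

View pics/c8.png

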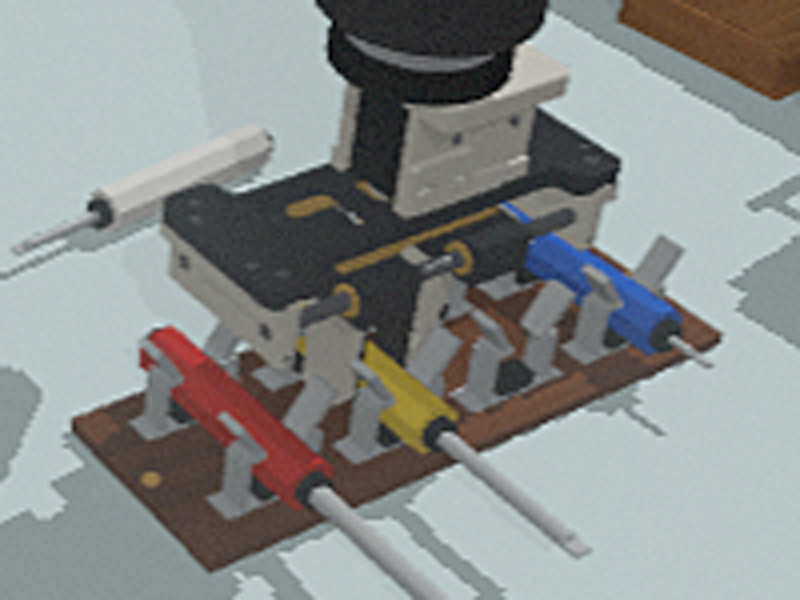

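Yellow has snapped home at z 23.5 mm, with the expected 4.4 mm TCP-to-centre offset. I'll open part way so the fingers clear the neighbours, then retreat.

>>> move_arm([
  [[0,0,0],0],
  [[0,0,0],0],
  [[0,0,0],0],
  [[0,0,0],0],
  [[0,0,0],0],
  [[0,0,3],0],
  [[0,0,5],0],
  [[0,0,5],0],
], jaw=0)

```text
clock: 10.9
tool_pos: [0.5334, 0.1668, 0.0359]
orientation: [179.3, 0.3, -3.4]
force: [0.1, 0.8, -0.9]
opening: 0.0436
```

>>> move_arm([
  [[0,0,15],0],
  [[0,0,25],0],
  [[0,0,30],0],
  [[0,0,30],0],
  [[0,-40,15],0],
  [[0,-45,0],0],
  [[0,-45,0],0],
  [[0,-45,0],0],
])

```text
clock: 11.7
tool_pos: [0.5346, -0.0085, 0.1617]
orientation: [179.4, -0.2, -2.9]
force: [1.2, -0.0, -0.2]
opening: 0.0439
```

Run:
```python
from h import *
snap('scene','s6'); crop('s6',280,130,480,280,4,'c9');o=ctrl.get_obs();print(o['tool_pos'],o['orientation'],o['opening'])
```

```text
[ 0.53346447 -0.01347773  0.16157525] [ 1.79345427e+02 -9.04052425e-02 -3.04440157e+00] 0.04393182344784124
```

View pics/c9.png

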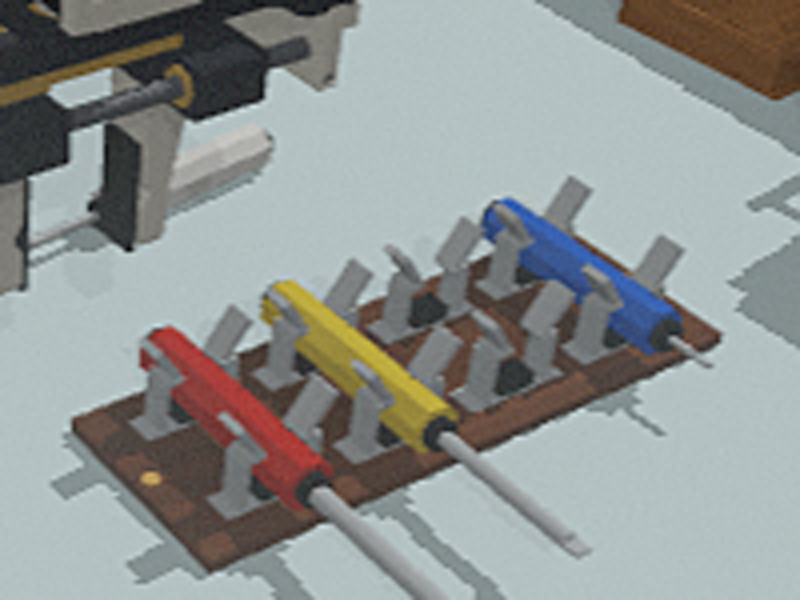

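Yellow is seated like its neighbours. Green is next.

>>> move_arm([
  [[-1,-40,0],0.01],
  [[-1,-45,0],0.01],
  [[-1,-40,-5],0.01],
  [[0,-15,-5],0],
  [[0,-5,-5],0],
  [[0,0,0],0],
  [[0,0,0],0],
  [[0,0,0],0],
], jaw=1)

```text
clock: 12.55
tool_pos: [0.53, -0.1652, 0.1507]
orientation: [179.4, -0.4, -1.4]
force: [-0.0, 1.0, 1.5]
opening: 0.0875
```

Run:
```python
from h import *
snap('wrist','w7'); o=ctrl.get_obs();print(o['tool_pos'],o['orientation'],o['opening'])
```

```text
[ 0.53016162 -0.16511278  0.15077219] [179.39503851  -0.45758335  -1.40242801] 0.08756102391560626
```

View pics/w7.png

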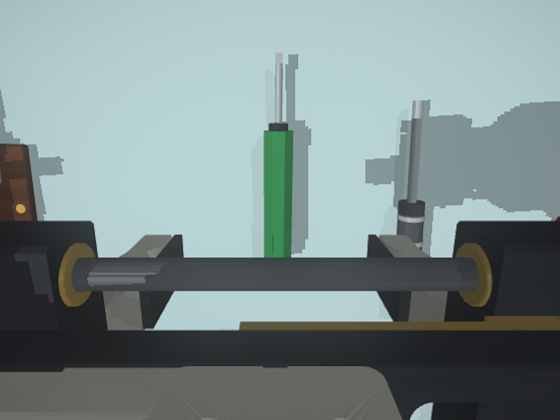

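Run:
```python
from h import *
s=load('w7');p=lambda u,v,z=.012:px2w(s,u,v,z)
print(p(278.5,130),p(279,54),p(277.5,250,.02))
for X in ((.53,-.165,.02),(.55,-.165,.02)): print(w2px(s,X))
```

```text
[ 0.58198882 -0.17066238  0.012     ] [ 0.64043759 -0.17241028  0.012     ] [ 0.47979935 -0.16724659  0.02      ]
(np.float64(273.38518318426156), np.float64(193.88976025021344))
(np.float64(272.73740446465223), np.float64(170.2077896028074))
```

Green handle runs from (278,130) with the blade tip at (279,54), giving a centre near (0.526,-0.169) and yaw about -1.8°. I'm descending.

>>> move_arm([
  [[-1,-3,-25],0],
  [[0,0,-40],0],
  [[0,0,-40],0],
  [[0,0,-25],0],
  [[0,0,-8],0],
  [[0,0,-3],0],
  [[0,0,0],0],
  [[0,0,0],0],
])

```text
clock: 13.4
tool_pos: [0.5349, -0.1626, 0.0116]
orientation: [179.4, -1.1, -0.8]
force: [0.9, -0.1, -0.4]
opening: 0.0872
```

>>> move_arm([
  [[-5,-5,-4],-0.015],
  [[0,-1,-2],0],
  [[0,0,0],0],
  [[0,0,0],0],
  [[0,0,0],0],
  [[0,0,0],0],
  [[0,0,0],0],
  [[0,0,0],0],
])

```text
clock: 14.2
tool_pos: [0.5319, -0.1693, 0.0089]
orientation: [179.4, -1.5, -1.8]
force: [-0.1, 0.1, -0.0]
opening: 0.0875
```

>>> move_arm([
  [[-3,0,-3],0],
  [[0,0,-1],0],
  [[0,0,0],0],
  [[0,0,0],0],
  [[0,0,0],0],
  [[0,0,0],0],
  [[0,0,0],0],
  [[0,0,0],0],
])

```text
clock: 15.0
tool_pos: [0.5285, -0.1693, 0.0043]
orientation: [179.4, -1.5, -1.8]
force: [-0.4, 0.6, -0.3]
opening: 0.0876
```

>>> move_arm([
  [[0,0,0],0],
  [[0,0,0],0],
  [[0,0,0],0],
  [[0,0,0],0],
  [[0,0,0],0],
  [[0,0,0],0],
  [[0,0,0],0],
  [[0,0,0],0],
], jaw=-1)

```text
clock: 15.8
tool_pos: [0.5285, -0.1693, 0.0044]
orientation: [179.4, -1.5, -1.8]
force: [-0.2, 0.5, -0.6]
opening: 0.0295
```

>>> move_arm([
  [[0,0,0],0],
  [[0,0,0],0],
  [[0,0,0],0],
  [[0,0,0],0],
  [[0,0,0],0],
  [[0,0,0],0],
  [[0,0,0],0],
  [[0,0,0],0],
])

```text
clock: 16.6
tool_pos: [0.5286, -0.1693, 0.0044]
orientation: [179.4, -1.5, -1.7]
force: [0.3, 0.2, 0.6]
opening: 0.0233
```

>>> move_arm([
  [[0,0,10],0],
  [[0,0,25],0],
  [[0,0,35],0],
  [[0,0,35],0],
  [[0,0,30],0],
  [[0,0,10],0],
  [[0,20,0],0],
  [[0,35,0],0],
])

```text
clock: 17.4
tool_pos: [0.5261, -0.1158, 0.1589]
orientation: [179.4, -1.5, -2.0]
force: [0.7, -0.1, -0.7]
opening: 0.0238
```

>>> move_arm([
  [[1,42,0],-0.01],
  [[1,45,0],-0.01],
  [[1,45,0],-0.01],
  [[1,45,0],0],
  [[1,45,0],0],
  [[1,40,0],0],
  [[0,25,0],0],
  [[0,0,0],0],
])

```text
clock: 18.2
tool_pos: [0.5281, 0.1846, 0.1604]
orientation: [179.4, -1.5, -3.8]
force: [-0.3, 0.2, -0.5]
opening: 0.0237
```

>>> move_arm([
  [[3,30,0],0],
  [[3,15,-5],0],
  [[0,5,-20],0],
  [[0,0,-25],0],
  [[0,0,-20],0],
  [[0,0,-5],0],
  [[0,0,0],0],
  [[0,0,0],0],
])

```text
clock: 19.0
tool_pos: [0.5327, 0.234, 0.0828]
orientation: [179.3, -1.3, -3.8]
force: [0.0, 0.7, -0.9]
opening: 0.0237
```

>>> move_arm([
  [[2,2,-3],0.003],
  [[0,0,0],0],
  [[0,0,0],0],
  [[0,0,0],0],
  [[0,0,0],0],
  [[0,0,0],0],
  [[0,0,0],0],
  [[0,0,0],0],
])

```text
clock: 19.8
tool_pos: [0.5365, 0.237, 0.0832]
orientation: [179.6, -1.6, -3.6]
force: [-0.0, -0.5, -0.3]
opening: 0.0235
```

Run:
```python
from h import *
snap('wrist','w8');snap('scene','s8'); crop('s8',280,130,480,280,4,'d1')
crop('w8',60,60,480,240,1.9,'d2')
```

```text
(no output)
```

View pics/d1.png

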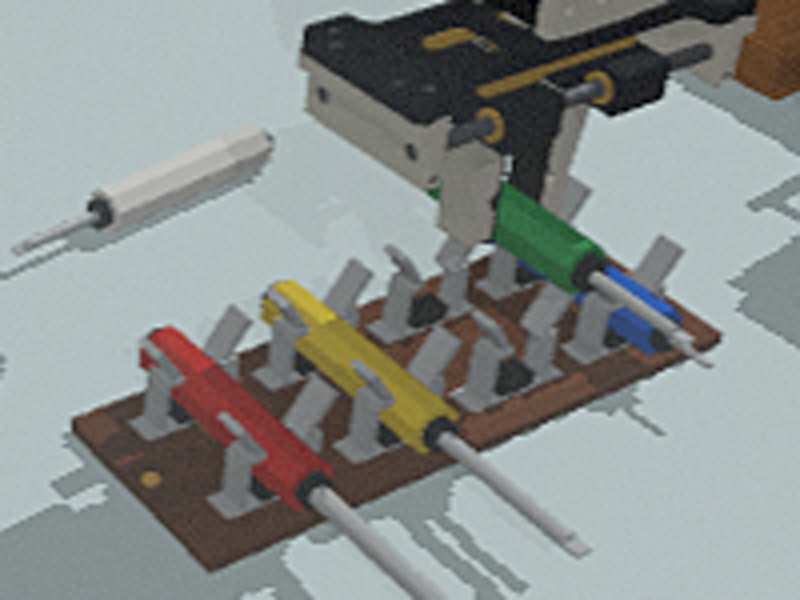

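View pics/d2.png

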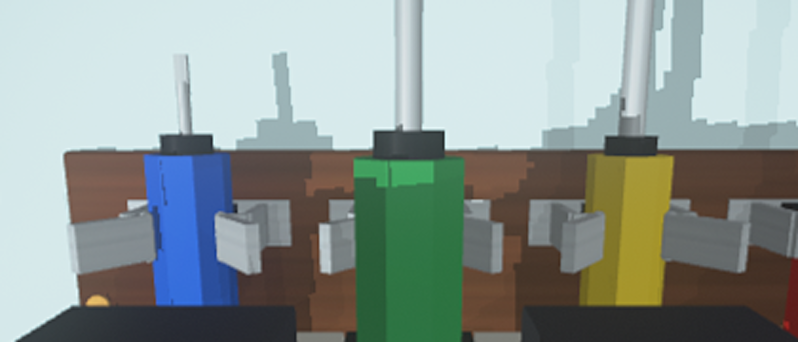

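Green is centred over its station (clips 320-502, handle 355-463), so I'll press it down.

>>> move_arm([
  [[0,0,-10],0],
  [[0,0,-12],0],
  [[0,0,-9],0],
  [[0,0,-7],0],
  [[0,0,-6],0],
  [[0,0,-5],0],
  [[0,0,-5],0],
  [[0,0,-4],0],
])

```text
clock: 20.7
tool_pos: [0.5367, 0.2367, 0.0201]
orientation: [179.5, -1.6, -3.6]
force: [-10.5, -1.1, 40.3]
opening: 0.0232
```

>>> move_arm([
  [[0,0,-2],0],
  [[0,0,-2],0],
  [[0,0,-2],0],
  [[0,0,-2],0],
  [[0,0,-1],0],
  [[0,0,0],0],
  [[0,0,0],0],
  [[0,0,0],0],
])

```text
clock: 21.5
tool_pos: [0.5367, 0.2367, 0.0202]
orientation: [179.5, -1.8, -3.4]
force: [-1.9, -0.2, 3.4]
opening: 0.0236
```

Run:
```python
from h import *
snap('scene','s9'); crop('s9',280,130,480,280,4,'d3')
```

```text
(no output)
```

View pics/d3.png

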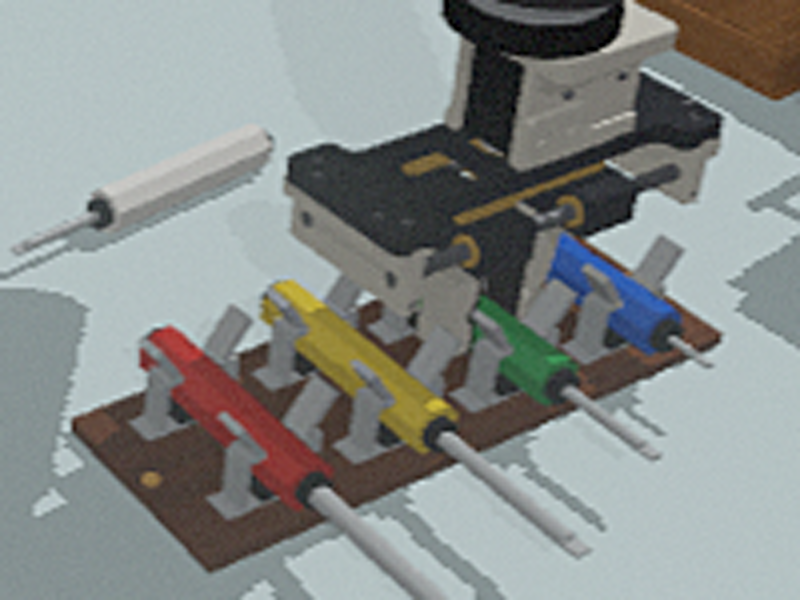

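Green is home at z 20.2 mm as predicted. Pressing it onto the pads briefly spiked the wrist force to about 42 N. Now I'll release and retreat.

>>> move_arm([
  [[0,0,0],0],
  [[0,0,0],0],
  [[0,0,0],0],
  [[0,0,0],0],
  [[0,0,0],0],
  [[0,0,3],0],
  [[0,0,5],0],
  [[0,0,5],0],
], jaw=0)

```text
clock: 22.35
tool_pos: [0.5362, 0.2366, 0.0324]
orientation: [179.5, -1.7, -3.4]
force: [0.8, 0.1, 0.2]
opening: 0.0436
```

>>> move_arm([
  [[0,0,15],0],
  [[0,0,25],0],
  [[0,0,30],0],
  [[0,0,30],0],
  [[0,-30,20],0],
  [[-5,-45,10],0],
  [[-5,-45,0],0],
  [[-5,-45,0],0],
])

```text
clock: 23.15
tool_pos: [0.5219, 0.0716, 0.173]
orientation: [179.6, -2.1, -3.0]
force: [1.4, 0.5, -0.1]
opening: 0.0439
```

>>> move_arm([
  [[-5,-45,0],0],
  [[-5,-45,0],0],
  [[-5,-45,0],0],
  [[0,-30,0],0],
  [[0,-10,0],0],
  [[0,0,0],0],
  [[0,0,0],0],
  [[0,0,0],0],
])

```text
clock: 23.95
tool_pos: [0.5041, -0.1134, 0.1787]
orientation: [179.8, -2.5, -3.2]
force: [0.2, -0.8, -0.2]
opening: 0.0437
```

Run:
```python
from h import *
snap('scene','s10');snap('top','t10'); crop('s10',280,130,480,280,4,'d4');crop('t10',140,95,300,215,5,'d5');o=ctrl.get_obs();print(o['tool_pos'],o['opening'],o['force'])
```

```text
[ 0.50417622 -0.1132048   0.17865493] 0.04388720117690893 [-0.49110206  0.0782345  -0.22712132]
```

View pics/d4.png

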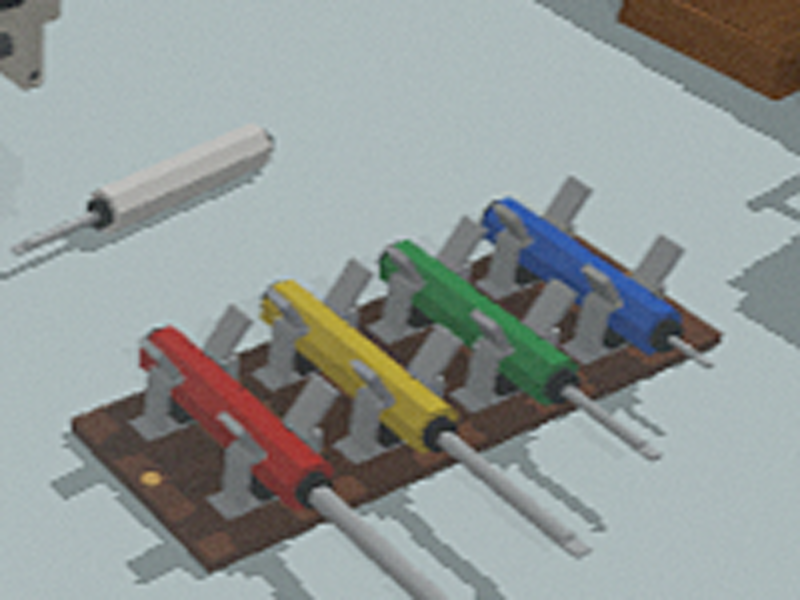

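View pics/d5.png

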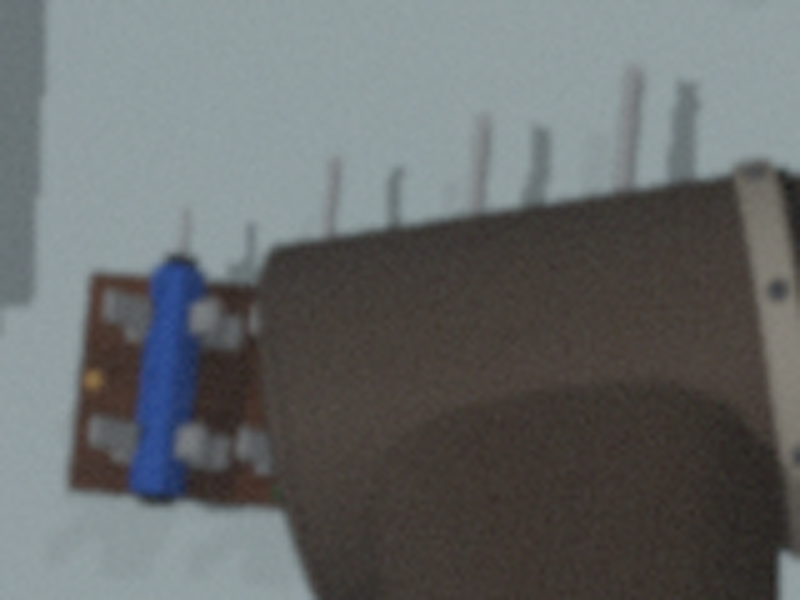

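Run:
```python
from h import *
s=load('s10');th=np.radians(-3.6);Rr=np.array([[np.cos(th),np.sin(th)],[-np.sin(th),np.cos(th)]])
for n,a,b in(('red',(319,483),(145,343)),('yel',(440,433),(268,297)),('grn',(565,385),(387,256)),('blu',(668,335),(489,215))):
    P=[px2w(s,280+q[0]/4,130+q[1]/4,.028)[:2] for q in(a,b)]
    L=[Rr@(p-np.array([.530,.2013])) for p in P];d=L[0]-L[1];print(n,np.round((L[0]+L[1])/2*1e3),round(np.linalg.norm(d)*1e3),np.degrees(np.arctan2(d[1],d[0])))
```

```text
red [  -1. -103.] 118 4.131008984167703
yel [ -0. -35.] 118 1.6871191219907113
grn [ 3. 37.] 119 1.525548218093428
blu [  1. 105.] 118 1.415062989235504
```

Both inner handles measure within 3 mm of their stations, at the same height and angle as red and blue. I'm handing in.

```bash
python3 -c "
from plant import ctrl
print(ctrl.close_job())"
```

```text
the job is handed in; nothing more can be done
None
```

Both screwdrivers are pressed home and let go, and the job was handed in at about 24 s of the 64 s allowed. Yellow is in the inner station next to red and green is in the one next to blue.

- **Position:** in the last scene picture, measured in the rail frame, yellow is at about (0, -35) mm and green at about (3, 37) mm. Both are well inside the 10 mm and 18 mm limits.
- **Angle:** both handles measured less than 2° off the rail's axis.
- **Height:** the tool height at the end of each press put both handle centres at about 28 mm, and they sit level with their neighbours in the picture.
- **Released:** the gripper is open, clear of everything and reading near-zero force.
- **Not fully checked:** the last top view was no help because the arm hid the inner stations, so the final placing rests on the scene picture and the tool heights.
- **Force spike:** green met its pads at about 42 N at the wrist for a moment, through the fingers. That is under the 120 N wrist limit. It is slightly above 40 N, but that limit applies to the arm and gripper body, which I did not see touch anything.

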